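Set a flange plate to the scribed line and weight it down

ROBOT

A 6-joint arm with a two-finger parallel gripper is mounted at the origin on the work surface. World frame = base frame: x ahead of the robot, y to its left, z up, the work surface at z = 0. Lengths are in m, angles in degrees, forces in N, time in s.
With the tool pointing down it reaches from about 0.3 to 0.875 m from the base axis. Payload 4.2 kg.
Tool frame: the origin (TCP) lies on the front face of the gripper's body, between the roots of the fingers; the fingertips stand 73 mm ahead of it and the grasp point (between the pads) lies 54 mm ahead of it; z points along the fingers, y is the line along which they close (so a half turn about z gives the same grasp; the last joint's range is limited). The gripper opens to 85 mm and grips with 20 to 120 N. Pads are 22 mm wide; open, the fingers measure 114 mm over their backs; the gripper's body (76 mm by 85 mm) begins 54 mm behind the grasp point. The pads swing forward as they close: fully open they stand 13 mm farther back than shut.
Start: joints at [63.656, 18.312, 89.639, -0, 72.044, -1.146], TCP at [0.245, 0.52, 0.304] pointing down, gripper open.
Joint ranges: [-177.97, 177.97], [-48.28, 115.42], [12.27, 149.76], [-77.06, 257.06], [2.81, 150.46], [-146.56, 146.56]. Speed limits (degrees/s): [147.25, 147.25, 180, 180, 180, 180].

INTERFACE

Orientations are given as [roll, pitch, yaw] about the fixed x, y, z axes, in that order (R = Rz(yaw) Ry(pitch) Rx(roll)).
In Python, from plant import ctrl gives the robot as it stands. The module is installed in compiled form; this text tells all that it offers.
- The arm moves only by the tool apply_moves, never from a script. Its argument "motion" is a list of rows, each a list of 3 entries, a list of its own where there are three numbers: the finger opening in cm, from 0 to 8.54, then the shift along the tool's x, y, z in cm, then the turn about the tool's z in degrees. A call has 1 to 10 rows; each row shifts and turns the commanded pose from where the row before left it, along the tool's axes as they then stand; what a row does not reach is not made up. A row lasts 1/10 s, in which the tool goes at most 50 mm and 8.59 degrees, less where a joint would pass 70% of its speed; a pose out of reach is approached as far as the arm can. A call is refused whole if a number of a shift passes 5 or a number of a turn 8.59, either way. A call with a gripper value outside its range is refused whole. The fingers move at their own pace and stop on an object; "newtons" is the grip in N (left out, the last holds). Time passes only in rows, so rows that do not move let the fingers close. It gives the time, the measured TCP pose, the force, the opening and the grip force at its end, in the units of the state.
- ctrl.state(): the state, without advancing time (a new reading comes with each control period).
- ctrl.snapshot(name): name is "scene" or "top"; returns a dict with "frame" (420x560x3 uint8, red, green, blue), "intrinsics" (3x3 intrinsics, pixels), "dist_coeffs" ([k1, k2, p1, p2, k3] as OpenCV has them; the pictures are not rectified), "world_from_camera" (4x4, takes a point from camera to world coordinates). Camera axes: x right, y up, looking along -z (the intrinsics and any distortion apply to the point x, -y, -z); pixel columns grow to the right and rows downward; lengths in m; the calibration is good to about 2 mm. A picture is of the moment at which its call begins. There is no depth.
- ctrl.sign_off(): hands the job in; it is judged then, once.
The state is a dict: "time": time; "q": joint angles; "qd": joint speeds; "tau": joint torques, N m; "position": TCP position; "eef_rot": TCP orientation; "force": force on the tool from outside, world axes, zero at the start; "moment": the same for the moment, N m; "grip_width": opening from 0.0 (shut) to 1.0 (fully open); "grasp_force": force on a finger pad.
Only numpy, scipy, OpenCV 4.12 (cv2) and the standard library are available. Lean on these libraries where they do the work, as an engineer would, in place of code of your own. Each camera call takes 0.05 s, during which the arm holds its last target. There are 200 camera calls.

TASK

Push the loose blue plate until its long side is flush against the dark steel fence of the white setting board and press it home there with about 9 N for half a second, then push it along the fence until its leading edge meets the scribed black line, without running past the line and never pushing with more than 20 N. Then set the steel vessel cap gently on the middle of the plate as a weight, leaving the plate on the line and flush with the fence, and leave the other things on the bench alone.

Things in the scene. Friction and masses are not known exactly. Their poses are not given: they have to be found in the camera images.
- board: White setting board, fixed to the bench, 200 mm (its x) by 400 mm (its y), 15 mm thick. Origin on its underside at bench height; the board spans x -110..+90 mm and y -200..+200 mm. Its +y is the direction in which the plate is pushed along the fence towards the line; its +x points to the fence (away from the robot).
- fence: Dark steel fence along the board's far (+x) side, fixed on the board: 18 mm (x) by 400 mm (y), standing 22 mm above the board's top. Origin at the middle of its underside; axes parallel to the board's. Its working face, which the plate is pushed against, is 9 mm on the -x side of this origin: x = +70 mm in the board frame.
- line (a point): Point on the scribed black line (2.5 mm wide, its middle running along the board's x right across the white top at y = +100 mm in the board frame), on the board's top surface (15 mm above the bench), at board x = +25 mm: where the middle of the plate's leading edge belongs. Axes parallel to the board's. The line is only a mark: nothing stops the plate there.
- plate: Loose blue-anodised aluminium plate lying flat on the board, 90 mm (its x) by 120 mm (its y), 12 mm thick, four bright dots at its corners, about 0.35 kg (varies by a quarter), slides with friction of about 1.5 to 4 N. Origin at the middle of its underside. It starts roughly parallel to the board, 15 to 35 mm clear of the fence and well short of the line. Its +x long side goes to the fence.
- plate_edge (a point): Middle of the plate's leading edge (the +y short side), at the underside, 60 mm along +y from the plate's origin; axes as the plate's.
- cap: Loose solid steel cap of a pressure vessel, about 0.55 kg (varies by a fifth): disc 60 mm diameter, 22 mm high, with a round knob 22 mm diameter on top reaching to 52 mm. Origin at the middle of its underside. Stands on the bench left or right of the board.
- cap_knob (a point): Point on the cap's axis at the height to grip the knob, 44 mm above the cap's underside.
- vessel: Bystander: open steel cylinder 56 mm diameter, 100 mm high, standing on the bench on the other side of the board from the cap. Origin at the middle of its underside.
- wash1: Bystander: white wash bottle with red top and spout, 64 mm diameter, 175 mm high, far right of the board. Origin at the middle of its underside.
- wash2: Bystander: white wash bottle with red top and spout, 64 mm diameter, 175 mm high, far left of the board. Origin at the middle of its underside.
Mind the look-alikes: they are no part of the job. Several things have the shape of the plate; the one meant has the colours described above.

How it is judged (in metres and radians):
On the way, in this order (a step that is already met when the one before it is completed fails the run):
1. the plate is pressed home against the fence with at least 4 N at the fence (the 9 N push less sliding friction), flush (gap under 2 mm, within 0.03 rad) (contact force between plate and fence above 4 N and x of plate in the frame of board above 0.023 m and angle between the x axis of plate and the x axis of board, either way round below 0.03 rad), for 0.3 s.
2. the plate's leading edge is on the scribed line (within 2.5 mm) while the plate is flush with the fence (gap under 2 mm) and no weight is on it (y of plate_edge in the frame of line between -0.0025 and 0.0025 m and x of plate in the frame of board above 0.023 m and angle between the x axis of plate and the x axis of board, either way round below 0.03 rad and contact force between cap and plate below 0.1 N), for 0.2 s.
At the end, for the whole second after the job is handed in: The plate lies flat on the board, its leading edge within 2.5 mm of the scribed line, its long side flush with the fence (gap under 2 mm, within 0.03 rad); the cap stands upright on the plate within 20 mm of its middle, released; everything at rest (y of plate_edge in the frame of line between -0.0025 and 0.0025 m and x of plate in the frame of board above 0.023 m and angle between the x axis of plate and the x axis of board, either way round below 0.03 rad and contact force between cap and plate above 2 N and horizontal distance between cap and plate below 0.02 m and angle between cap's own z axis and vertical below 0.05 rad and angle between plate's own z axis and vertical below 0.03 rad and linear speed of each of cap, plate below 0.01 m/s); the robot touches nothing.
It fails at once if the plate runs more than 5 mm past the scribed line (y of plate_edge in the frame of line above 0.005 m).
It fails at once if the plate is rammed or pressed against the fence with more than 25 N (contact force between plate and fence above 25 N).
It fails at once if the fingers press on the plate with more than 20 N (contact force between the fingers and plate above 20 N).
It fails at once if the cap is dropped on the plate (meets it at over 0.12 m/s) or pressed on it with more than 40 N (contact force between cap and plate above 40 N or (contact force between cap and plate above 0.1 N and linear speed of cap above 0.12 m/s)).
It fails at once if the vessel or a wash bottle is moved more than 20 mm (distance of any of vessel, wash1, wash2 from where it was at the start of the episode above 0.02 m).
It also fails if it takes over 70 s, if anything falls off the work surface, if the arm or the gripper's body presses on something with over 40 N, if the wrist force passes 120 N, or if a joint passes its speed limit or range.

## Working session

There is one attempt and no reset: what is moved stays moved. The work goes in short steps, Python scripts to look and compute and a tool call to move; the robot and the scene stay as the last step left them, time stands still between calls to the robot, and variables do not carry over. Pictures are saved under pics/ and viewed, at most 10 in all, crops included, and the job is handed in when it is done.

Besides the shell and the picture viewer there is one more tool, called as name([rows], argument=value, ...), one row to a line, values as JSON. apply_moves: Moves the arm, as the interface text tells. Its arguments: {"type":"object","properties":{"motion":{"type":"array","items":{"type":"array"}},"newtons":{"type":"number"}},"required":["motion"]}

```bash
mkdir -p pics; cat > h.py <<'E'
import numpy as np, cv2, json
from plant import ctrl
def snap(name,tag):
    s=ctrl.snapshot(name); cv2.imwrite(f'pics/{tag}.png',s['frame'][:,:,::-1])
    np.savez(f'pics/{tag}.npz',K=s['intrinsics'],d=s['dist_coeffs'],T=s['world_from_camera']); return s
def ray(tag,uv):
    c=np.load(f'pics/{tag}.npz'); p=cv2.undistortPoints(np.array(uv,float).reshape(-1,1,2),c['K'],c['d']).reshape(-1,2)
    d=np.c_[p[:,0],-p[:,1],-np.ones(len(p))]@c['T'][:3,:3].T
    return c['T'][:3,3],d/np.linalg.norm(d,axis=1)[:,None]
def atz(tag,uv,z):
    o,d=ray(tag,uv); return o+d*((z-o[2])/d[:,2])[:,None]
def tri(tags,uvs):
    A=np.zeros((3,3));b=np.zeros(3)
    for t,u in zip(tags,uvs):
        o,d=ray(t,[u]); P=np.eye(3)-np.outer(d[0],d[0]); A+=P;b+=P@o
    return np.linalg.solve(A,b)
E
python3 - <<'E'
from h import *
print(ctrl.state())
for n in('scene','top'):
    s=snap(n,n+'0'); print(s['world_from_camera'].round(3).tolist(),s['intrinsics'].round(1).tolist(),s['dist_coeffs'])
a=cv2.imread('pics/scene0.png');b=cv2.imread('pics/top0.png')
E
```

```text
{'time': 0.0, 'q': array([ 6.36546507e+01,  1.83541627e+01,  8.97059099e+01,  4.12307188e-04,
        7.20418756e+01, -1.14770498e+00]), 'qd': array([ 0.06113322,  0.02881962, -0.03829617, -0.02978832,  0.07917904,
        0.02020587]), 'tau': array([ 2.29801635e-04, -4.15528214e+01, -2.34164894e+01, -3.16058561e-06,
        8.18733824e-03, -1.80986422e-05]), 'position': array([0.24467042, 0.51998558, 0.3030602 ]), 'eef_rot': array([-1.79898080e+02, -2.43392477e-03,  1.54802226e+02]), 'force': array([-0.29241039,  0.32391853,  1.22202416]), 'moment': array([ 0.03962822, -0.04559933,  0.03588465]), 'grasp_force': 0.0, 'grip_width': 1.0018528640647488}
[[0.214, -0.801, 0.558, 1.139], [0.977, 0.176, -0.122, -0.133], [0.0, 0.572, 0.821, 1.037], [0.0, 0.0, 0.0, 1.0]] [[469.2, 0.0, 275.2], [0.0, 469.2, 206.1], [0.0, 0.0, 1.0]] [-0.16151563  0.          0.          0.          0.        ]
[[0.023, 0.996, -0.086, 0.399], [-1.0, 0.023, -0.004, -0.008], [-0.002, 0.086, 0.996, 1.212], [0.0, 0.0, 0.0, 1.0]] [[406.1, 0.0, 281.0], [0.0, 406.1, 206.9], [0.0, 0.0, 1.0]] [-0.09726769  0.          0.          0.          0.        ]
```

View pics/top0.png

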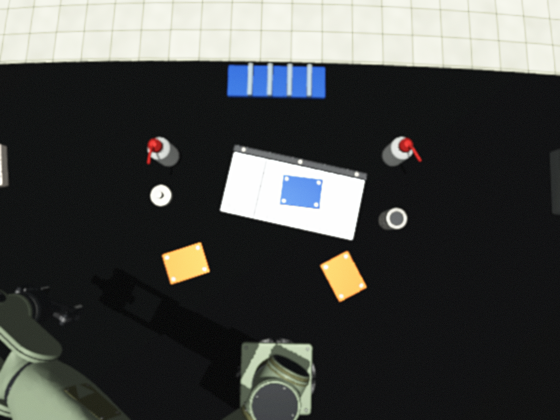

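View pics/scene0.png

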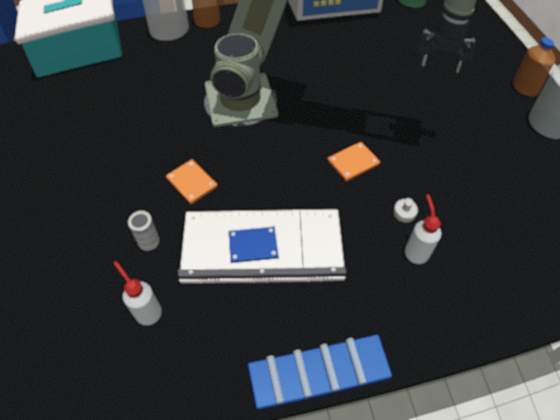

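The top view shows the board spanning cols 220–366 and rows 147–240. The blue plate is at (301,192), the line near col 260, the cap at (161,195) and the vessel at (396,217). The scene view agrees, with the plate at (253,245) and the cap at (405,210). Next I'll enlarge both.

```bash
python3 - <<'E'
from h import *
a=cv2.imread('pics/scene0.png')[190:290,170:430];b=cv2.imread('pics/top0.png')[145:245,140:400]
cv2.imwrite('pics/c0.png',np.vstack([cv2.resize(x,(780,300),interpolation=cv2.INTER_CUBIC) for x in(a,b)]))
E
```

```text
(no output)
```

View pics/c0.png

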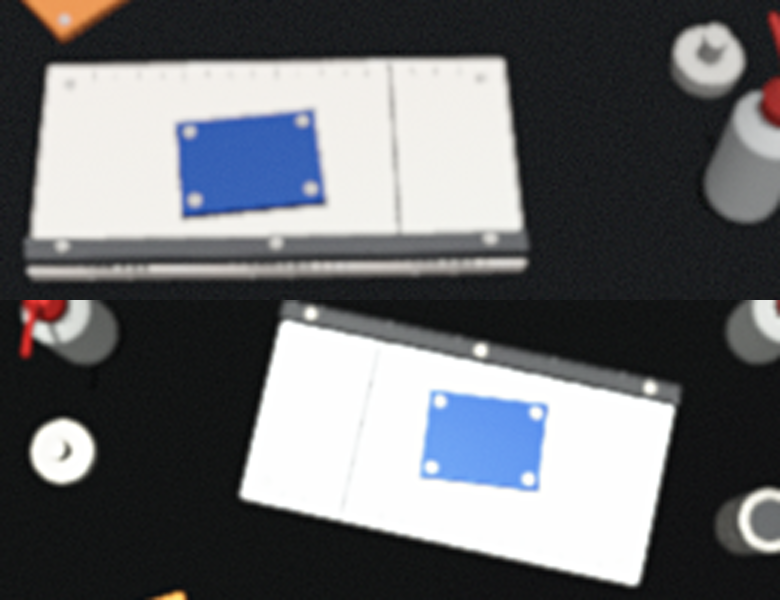

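The crop shows the plate's dots, the fence screws, the line ends, the board's near corners and the cap. I'll triangulate all of these.

```bash
cat > m.py <<'E'
from h import *
S=lambda x,y:[(x+.5)/3-.5+170,(y+.5)/3-.5+190]
T=lambda x,y:[(x+.5)/3-.5+140,(y-300+.5)/3-.5+145]
P={'scr-':((62,245),(650,387)),'scr0':((276,242),(481,349)),'scr+':((490,238),(311,313)),
'bn-':((49,64),(638,585)),'bn+':((503,58),(240,497)),'ln':((390,65),(343,512)),'lf':((399,232),(378,350)),
'd--':((190,132),(529,479)),'d-+':((302,121),(432,467)),'d++':((311,188),(440,401)),'d+-':((195,200),(536,412)),
'capdisc':((708,50),(62,451)),'knobtop':((712,36),(59,450))}
Z={'s':.037,'b':.015,'l':.015,'d':.027,'c':.022,'k':.052}
for k,(s,t) in P.items():
    z=Z[k[0]]
    print(k,tri(['scene0','top0'],[S(*s),T(*t)]).round(4),atz('scene0',[S(*s)],z)[0,:2].round(4),atz('top0',[T(*t)],z)[0,:2].round(4))
E
python3 m.py
```

```text
scr- [ 0.6029 -0.2216  0.0409] [ 0.6008 -0.2223] [ 0.6037 -0.2219]
scr0 [ 0.6363 -0.0555  0.0419] [ 0.6338 -0.0552] [ 0.6373 -0.0557]
scr+ [0.6687 0.1113 0.0402] [0.6672 0.1117] [0.6696 0.1121]
bn- [ 0.4104 -0.2148  0.0175] [ 0.4087 -0.2149] [ 0.4104 -0.2154]
bn+ [0.4882 0.1785 0.0148] [0.4883 0.1783] [0.4882 0.1787]
ln [0.4758 0.0772 0.0178] [0.4741 0.0788] [0.4758 0.0763]
lf [0.6374 0.0456 0.0193] [0.6353 0.0461] [0.6384 0.0461]
d-- [ 0.5116 -0.105   0.0263] [ 0.5121 -0.1046] [ 0.5114 -0.1054]
d-+ [ 0.5211 -0.0102  0.0264] [ 0.5215 -0.0102] [ 0.5211 -0.0103]
d++ [ 0.5864 -0.0166  0.0272] [ 0.5864 -0.0165] [ 0.5864 -0.0167]
d+- [ 0.5776 -0.1113  0.0277] [ 0.5772 -0.1114] [ 0.5777 -0.1113]
capdisc [0.5285 0.3548 0.0294] [0.524  0.3584] [0.5293 0.3571]
knobtop [0.5275 0.3528 0.0497] [0.529  0.3529] [0.527  0.3509]
```

```bash
cat > g.py <<'E'
from h import *
O=np.array([.558,-.040]); TH=-11.2
t=np.deg2rad(TH); BX=np.array([np.cos(t),np.sin(t)]); BY=np.array([-BX[1],BX[0]])
def w(b): return O+b[0]*BX+b[1]*BY
def rel(xyz,yaw):
    s=ctrl.state(); p=s['position']; y0=s['eef_rot'][2]; y=np.deg2rad(y0)
    d=np.array(xyz)-p; r=np.array([d[0]*np.cos(y)+d[1]*np.sin(y), d[0]*np.sin(y)-d[1]*np.cos(y), -d[2]])
    b=p[:2]-O
    print('t',round(s['time'],2),'board',(b@BX).round(4),(b@BY).round(4),'z',p[2].round(4),'rot',s['eef_rot'].round(2),'F',s['force'].round(1),'| shift cm',(r*100).round(2),'turn',round((y0-yaw+180)%360-180,2))
E
python3 - <<'E'
from g import *
rel([*w([-.09,-.022]),.20],168.8)
E
```

```text
t 0.1 board -0.4161 0.4885 z 0.3032 rot [-179.91   -0.    154.8 ] F [ 0.5 -0.4  0.3] | shift cm [-43.99 -41.64  10.32] turn -14.0
```

apply_moves([
  [8.5,[-3.1,-3,0],0],
  [8.5,[-3.1,-3,0],0],
  [8.5,[-3.1,-3,0.5],0],
  [8.5,[-3.1,-3,1],0],
  [8.5,[-3.1,-3,1],0],
  [8.5,[-3.1,-3,1],0],
  [8.5,[-3.1,-3,1],0],
  [8.5,[-3.1,-3,1],0],
  [8.5,[-3.1,-3,1],0],
  [8.5,[-3.1,-3,1],0],
])

```text
time: 1.1
position: [0.3977, 0.1151, 0.2285]
eef_rot: [180.0, 0.0, 154.8]
force: [0.6, 0.9, -1.2]
grip_width: 0.999
grasp_force: 0.0
```

apply_moves([
  [8.5,[-3.1,-3,0.5],0],
  [8.5,[-3.1,-3,0.5],0],
  [8.5,[-3.1,-3,0.5],0],
  [8.5,[-3.1,-2,0.5],0],
  [8.5,[0,0,0],-7],
  [8.5,[0,0,0],-7],
  [8.5,[0,0,0],0],
  [8.5,[0,0,0],0],
])

```text
time: 1.9
position: [0.4628, -0.0354, 0.2087]
eef_rot: [180.0, -0.0, 168.7]
force: [-0.2, -0.1, 0.1]
grip_width: 0.997
grasp_force: 0.0
```

```bash
python3 - <<'E'
from g import *
rel([*w([-.09,-.022]),.080],168.8)
E
```

```text
t 1.9 board -0.0943 -0.014 z 0.2087 rot [ 1.8000e+02 -3.0000e-02  1.6867e+02] F [-0.2 -0.1  0.1] | shift cm [-0.43 -0.8  12.87] turn -0.13
```

apply_moves([
  [8.5,[0,-0.8,3],-0.1],
  [8.5,[0,0,3],0],
  [8.5,[0,0,3],0],
  [8.5,[0,0,2],0],
  [8.5,[0,0,1],0],
  [8.5,[0,0,0.4],0],
  [8.5,[0,0,0.3],0],
  [8.5,[0,0,0],0],
])

```text
time: 2.7
position: [0.4619, -0.0433, 0.0824]
eef_rot: [180.0, 0.1, 168.9]
force: [-0.7, -0.1, 1.0]
grip_width: 0.998
grasp_force: 0.0
```

```bash
python3 - <<'E'
from h import *
snap('scene','scene1')
a=cv2.imread('pics/scene1.png')[170:290,170:370]
cv2.imwrite('pics/c1.png',cv2.resize(a,None,fx=4,fy=4,interpolation=cv2.INTER_CUBIC))
E
```

```text
(no output)
```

View pics/c1.png

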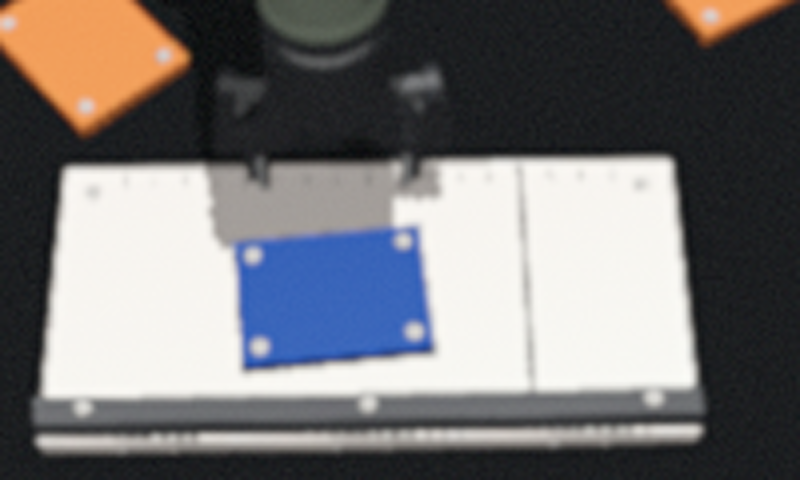

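The two fingers are at crop pixels (260,175) and (410,170). They are low over the board and both fall within the plate's length (235–420), so I can start pushing.

apply_moves([
  [8.5,[-0.5,0,0.1],0],
  [8.5,[-0.5,0,0],0],
  [8.5,[-0.5,0,0],0],
  [8.5,[-0.4,0,0],0],
  [8.5,[-0.2,0,0],0],
  [8.5,[-0.2,0,0],0],
  [8.5,[-0.2,0,0],0],
  [8.5,[-0.2,0,0],0],
])

```text
time: 3.55
position: [0.4879, -0.0485, 0.0809]
eef_rot: [180.0, -0.0, 168.9]
force: [0.3, -0.4, 0.6]
grip_width: 0.996
grasp_force: 0.0
```

apply_moves([
  [8.5,[-0.2,0,0],0],
  [8.5,[-0.2,0,0],0],
  [8.5,[-0.2,0,0],0],
  [8.5,[-0.2,0,0],0],
  [8.5,[-0.2,0,0],0],
])

```text
time: 4.05
position: [0.4977, -0.0504, 0.0808]
eef_rot: [180.0, -0.0, 168.9]
force: [-1.1, 1.3, -1.5]
grip_width: 0.991
grasp_force: 0.6
```

apply_moves([
  [8.5,[-0.2,0,0],0],
  [8.5,[-0.2,0,0],0],
  [8.5,[-0.2,0,0],0],
  [8.5,[-0.2,0,0],0],
  [8.5,[-0.2,0,0],0],
  [8.5,[-0.2,0,0],0],
  [8.5,[-0.2,0,0],0],
  [8.5,[-0.2,0,0],0],
])

```text
time: 4.85
position: [0.5136, -0.0535, 0.0809]
eef_rot: [180.0, 0.0, 168.9]
force: [-1.8, 1.0, -0.4]
grip_width: 0.993
grasp_force: 0.7
```

apply_moves([
  [8.5,[-0.1,0,0],0],
  [8.5,[-0.1,0,0],0],
  [8.5,[-0.1,0,0],0],
])

```text
time: 5.15
position: [0.5163, -0.0541, 0.0809]
eef_rot: [180.0, -0.0, 168.9]
force: [-1.7, -0.1, -1.1]
grip_width: 0.991
grasp_force: 0.7
```

```bash
python3 - <<'E'
from g import *
rel([*w([-.031,-.022]),.080],168.8)
snap('scene','scene2')
a=cv2.imread('pics/scene2.png')[170:290,170:370]
cv2.imwrite('pics/c2.png',cv2.resize(a,None,fx=4,fy=4,interpolation=cv2.INTER_CUBIC))
E
```

```text
t 5.15 board -0.0381 -0.0219 z 0.0809 rot [ 1.7999e+02 -1.0000e-02  1.6890e+02] F [-1.7 -0.1 -1.1] | shift cm [-0.71 -0.01  0.09] turn 0.1
```

View pics/c2.png

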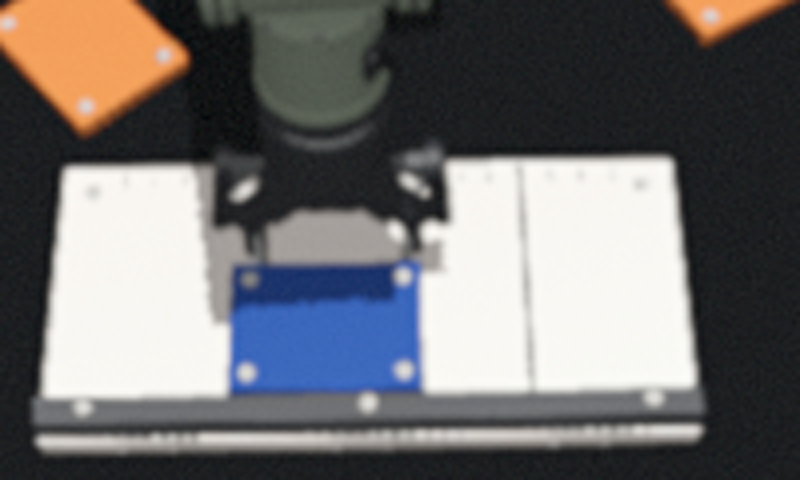

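The plate is square now. Its lower edge is near the fence at crop row ~390. I'll continue in small steps.

apply_moves([
  [8.5,[-0.1,0,0],0],
  [8.5,[-0.1,0,0],0],
  [8.5,[-0.1,0,0],0],
])

```text
time: 5.5
position: [0.5194, -0.0547, 0.0809]
eef_rot: [180.0, 0.0, 168.9]
force: [-1.3, 0.4, -1.5]
grip_width: 0.999
grasp_force: 0.7
```

apply_moves([
  [8.5,[-0.05,0,0],0],
  [8.5,[-0.05,0,0],0],
  [8.5,[-0.05,0,0],0],
])

```text
time: 5.8
position: [0.5207, -0.0549, 0.0809]
eef_rot: [180.0, -0.0, 168.9]
force: [-1.6, 0.1, 0.5]
grip_width: 0.994
grasp_force: 0.8
```

apply_moves([
  [8.5,[-0.05,0,0],0],
  [8.5,[-0.05,0,0],0],
])

```text
time: 6.0
position: [0.5218, -0.0551, 0.0809]
eef_rot: [180.0, 0.0, 168.9]
force: [-0.8, 0.2, 0.2]
grip_width: 0.994
grasp_force: 0.8
```

apply_moves([
  [8.5,[-0.05,0,0],0],
  [8.5,[-0.05,0,0],0],
])

```text
time: 6.2
position: [0.5227, -0.0553, 0.0809]
eef_rot: [180.0, -0.0, 168.9]
force: [-2.4, 1.5, 0.3]
grip_width: 0.997
grasp_force: 0.8
```

apply_moves([
  [8.5,[-0.05,0,0],0],
  [8.5,[0,0,0],0],
])

```text
time: 6.4
position: [0.5234, -0.0555, 0.0809]
eef_rot: [180.0, 0.0, 168.9]
force: [-0.7, -0.2, -1.0]
grip_width: 0.998
grasp_force: 0.6
```

apply_moves([
  [8.5,[-0.05,0,0],0],
  [8.5,[0,0,0],0],
])

```text
time: 6.6
position: [0.5236, -0.0555, 0.0809]
eef_rot: [180.0, -0.0, 168.9]
force: [-2.9, 0.1, 0.5]
grip_width: 0.996
grasp_force: 1.1
```

apply_moves([
  [8.5,[-0.05,0,0],0],
  [8.5,[0,0,0],0],
])

```text
time: 6.8
position: [0.5237, -0.0555, 0.0809]
eef_rot: [180.0, -0.1, 168.9]
force: [-3.7, 1.2, 1.8]
grip_width: 0.994
grasp_force: 2.0
```

apply_moves([
  [8.5,[-0.05,0,0],0],
  [8.5,[0,0,0],0],
])

```text
time: 7.0
position: [0.5238, -0.0555, 0.0808]
eef_rot: [180.0, -0.1, 168.9]
force: [-5.5, 1.7, 3.7]
grip_width: 0.996
grasp_force: 2.7
```

apply_moves([
  [8.5,[-0.05,0,0],0],
  [8.5,[0,0,0],0],
])

```text
time: 7.2
position: [0.5238, -0.0555, 0.0808]
eef_rot: [180.0, -0.2, 168.9]
force: [-6.3, 2.3, 3.5]
grip_width: 0.993
grasp_force: 3.2
```

apply_moves([
  [8.5,[-0.05,0,0],0],
  [8.5,[0,0,0],0],
])

```text
time: 7.4
position: [0.5239, -0.0556, 0.0808]
eef_rot: [-180.0, -0.3, 168.9]
force: [-7.1, 1.6, 4.8]
grip_width: 0.998
grasp_force: 3.7
```

apply_moves([
  [8.5,[-0.05,0,0],0],
  [8.5,[-0.05,0,0],0],
  [8.5,[0,0,0],0],
  [8.5,[0,0,0],0],
])

```text
time: 7.8
position: [0.524, -0.0556, 0.0807]
eef_rot: [-180.0, -0.4, 168.9]
force: [-8.8, 2.1, 8.0]
grip_width: 0.995
grasp_force: 4.7
```

apply_moves([
  [8.5,[0,0,0],0],
  [8.5,[0,0,0],0],
  [8.5,[0,0,0],0],
  [8.5,[0,0,0],0],
])

```text
time: 8.2
position: [0.5241, -0.0556, 0.0808]
eef_rot: [-180.0, -0.4, 168.9]
force: [-8.5, 3.1, 6.8]
grip_width: 0.997
grasp_force: 4.7
```

Downward force has built up along with the push. I'll relieve it with a small lift, then add a little push.

apply_moves([
  [8.5,[0,0,-0.1],0],
  [8.5,[0,0,-0.1],0],
  [8.5,[0,0,0],0],
])

```text
time: 8.5
position: [0.5241, -0.0555, 0.0819]
eef_rot: [180.0, -0.4, 168.9]
force: [-7.1, 1.7, -1.8]
grip_width: 0.996
grasp_force: 3.4
```

apply_moves([
  [8.5,[-0.05,0,-0.1],0],
  [8.5,[0,0,0],0],
  [8.5,[0,0,0],0],
  [8.5,[0,0,0],0],
])

```text
time: 8.9
position: [0.5242, -0.0556, 0.0826]
eef_rot: [180.0, -0.5, 168.9]
force: [-7.6, 2.1, -2.5]
grip_width: 0.995
grasp_force: 3.8
```

apply_moves([
  [8.5,[-0.05,0,0],0],
  [8.5,[-0.05,0,0],0],
  [8.5,[0,0,0],0],
  [8.5,[0,0,0],0],
  [8.5,[0,0,0],0],
  [8.5,[0,0,0],0],
  [8.5,[0,0,0],0],
])

```text
time: 9.6
position: [0.5244, -0.0556, 0.0823]
eef_rot: [180.0, -0.6, 168.9]
force: [-8.1, 3.5, -1.9]
grip_width: 0.994
grasp_force: 4.5
```

apply_moves([
  [8.5,[0.3,0,0],0],
  [8.5,[0.3,0,0],0],
  [8.5,[1,0,0],0],
  [8.5,[2,0,-1],0],
  [5,[0,0,-3],0],
  [5,[0,0,-3],0],
  [5,[0,0,0],8.5],
  [5,[0,0,0],8.5],
  [5,[0,0,0],8.5],
  [5,[0,0,0],8.5],
])

```text
time: 10.6
position: [0.4932, -0.0496, 0.1546]
eef_rot: [179.9, 0.1, 134.6]
force: [0.3, 0.7, 0.5]
grip_width: 0.59
grasp_force: 0.0
```

apply_moves([
  [5,[0,0,0],8.5],
  [5,[0,0,0],8.5],
  [5,[0,0,0],8.5],
  [5,[0,0,0],8.5],
  [5,[0,0,0],8.5],
  [5,[0,0,0],8.5],
  [5,[0,0,0],5],
  [5,[0,0,0],0],
  [5,[0,0,0],0],
])

```text
time: 11.5
position: [0.493, -0.0495, 0.1542]
eef_rot: [179.9, -0.0, 79.0]
force: [-0.6, 0.1, 0.7]
grip_width: 0.586
grasp_force: 0.0
```

```bash
python3 - <<'E'
from g import *
rel([*w([.020,-.115]),.087],78.8)
print(ctrl.state()['grip_width'])
E
```

```text
t 11.5 board -0.0619 -0.0219 z 0.1542 rot [ 1.7992e+02 -1.0000e-02  7.9010e+01] F [-0.6  0.1  0.7] | shift cm [-9.34  8.16  6.72] turn 0.21
0.5860805474504324
```

apply_moves([
  [5,[-3.1,2.7,0],0.2],
  [5,[-3.1,2.7,0],0],
  [5,[-3.1,2.7,0],0],
  [5,[0,0,2],0],
  [5,[0,0,2],0],
  [5,[0,0,1.5],0],
  [5,[0,0,0.8],0],
  [5,[0,0,0.2],0],
  [5,[0,0,0],0],
])

```text
time: 12.4
position: [0.5544, -0.1565, 0.0891]
eef_rot: [180.0, -0.0, 78.7]
force: [-0.1, 0.1, 0.5]
grip_width: 0.584
grasp_force: 0.0
```

```bash
python3 - <<'E'
from g import *
rel([*w([.020,-.115]),.087],78.8)
snap('scene','scene3');snap('top','top3')
a=cv2.imread('pics/scene3.png')[190:290,170:370];b=cv2.imread('pics/top3.png')[140:240,200:400]
cv2.imwrite('pics/c3.png',np.vstack([cv2.resize(x,(600,300),interpolation=cv2.INTER_CUBIC) for x in(a,b)]))
E
```

```text
t 12.4 board 0.019 -0.115 z 0.0891 rot [179.97  -0.    78.74] F [-0.1  0.1  0.5] | shift cm [-0.    0.1   0.21] turn -0.06
```

View pics/c3.png

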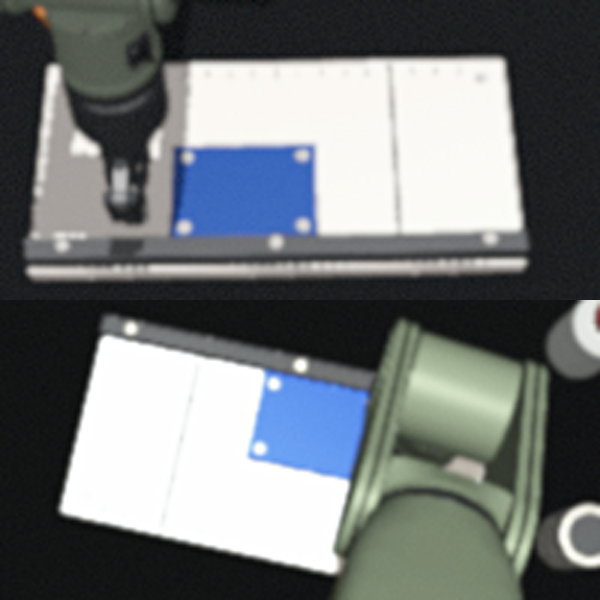

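The plate is flush with the fence and square. In the scene view its leading edge is at crop x≈316 and the line at x≈395; the fingers are behind the plate and low. I'll measure the gap from edge to line with sub-pixel profiles.

```bash
cat > p.py <<'E'
from g import *
def prof(tag,xs,ys,z):
    c=np.load(f'pics/{tag}.npz'); im=cv2.imread(f'pics/{tag}.png').astype(np.float32)
    X,Y=np.meshgrid(xs,ys); W=O+X.reshape(-1,1)*BX+Y.reshape(-1,1)*BY; W=np.c_[W,np.full(len(W),z)]
    Ti=np.linalg.inv(c['T']); C=W@Ti[:3,:3].T+Ti[:3,3]; C*=[1,-1,-1]
    uv=cv2.projectPoints(C,np.zeros(3),np.zeros(3),c['K'],c['d'])[0].reshape(*X.shape,2).astype(np.float32)
    return cv2.remap(im,uv[...,0],uv[...,1],cv2.INTER_CUBIC)
def line(tag,xs=np.arange(-.03,.055,.002)):
    ys=np.arange(.085,.115,.00025); g=prof(tag,xs,ys,.015).mean(2)
    r=[]
    for k in range(g.shape[1]):
        d=np.clip(np.median(g[:,k])-3-g[:,k],0,None); d[d<.3*d.max()]=0; r.append((d*ys).sum()/d.sum())
    return np.median(r)
def edge(tag,xs=np.arange(-.01,.055,.002),lo=.01,hi=.085):
    ys=np.arange(lo,hi,.00025); g=prof(tag,xs,ys,.027)[...,2]  # red channel: blue plate low, white high
    r=[]
    for k in range(g.shape[1]):
        v=g[:,k]; m=(v[:20].mean()+v[-20:].mean())/2; i=np.argmax(v>m); r.append(ys[i])
    r=np.array(r); a=np.polyfit(xs,r,1); return np.polyval(a,.025),np.rad2deg(np.arctan(a[0])),np.std(r-np.polyval(a,xs))
E
python3 - <<'E'
from p import *
for t in('scene','top'): print(t,line(t+'0'),line(t+'3'),edge(t+'3'),edge(t+'0',xs=np.arange(-.03,.02,.002)))
E
```

```text
scene 0.09956298017889574 0.09956736446258123 (np.float64(0.028961383132798578), np.float64(4.17440491765337), np.float64(0.0052166896382879295)) (np.float64(0.03651153846153849), np.float64(2.4226074581237755), np.float64(0.002223216657838888))
top 0.10030916734055717 0.1003543707417406 (np.float64(0.02912300857843138), np.float64(6.088117912243285), np.float64(0.005581880699642976)) (np.float64(0.03674961538461542), np.float64(1.8284366359968987), np.float64(0.0024607784884525426))
```

```bash
python3 - <<'E'
from p import *
for t in('scene','top'): print(t,edge(t+'3',xs=np.arange(.003,.048,.002)))
E
```

```text
scene (np.float64(0.031260869565217404), np.float64(0.700592820036937), np.float64(0.000203713747978167))
top (np.float64(0.031869565217391316), np.float64(0.19107958394893798), np.float64(0.00022733555155055922))
```

apply_moves([
  [5,[0,0,0.2],0],
  [5,[0.4,0,0],0],
  [5,[0.4,0,0],0],
  [5,[0.2,0,0],0],
  [5,[0.2,0,0],0],
  [5,[0.2,0,0],0],
  [5,[0.2,0,0],0],
  [5,[0.2,0,0],0],
  [5,[0.2,0,0],0],
  [5,[0.2,0,0],0],
])

```text
time: 13.5
position: [0.5583, -0.135, 0.0869]
eef_rot: [-180.0, 0.0, 78.7]
force: [-1.3, -1.7, 0.7]
grip_width: 0.587
grasp_force: 1.1
```

apply_moves([
  [5,[0.2,0,0],0],
  [5,[0.2,0,0],0],
  [5,[0.2,0,0],0],
  [5,[0.3,0,0],0],
  [5,[0.3,0,0],0],
  [5,[0.3,0,0],0],
  [5,[0.3,0,0],0],
  [5,[0.3,0,0],0],
  [5,[0.3,0,0],0],
  [5,[0.3,0,0],0],
])

```text
time: 14.5
position: [0.5637, -0.1082, 0.0869]
eef_rot: [-180.0, -0.0, 78.7]
force: [-2.3, -1.9, 0.7]
grip_width: 0.586
grasp_force: 1.3
```

```bash
python3 - <<'E'
from p import *
rel([*w([.020,-.032]),.087],78.8)
for t in('scene','top'): snap(t,t+'4');print(t,edge(t+'4',xs=np.arange(.003,.048,.002),lo=.03,hi=.09))
E
```

```text
t 14.5 board 0.0189 -0.0657 z 0.0869 rot [-179.99   -0.     78.71] F [-2.3 -1.9  0.7] | shift cm [ 3.37  0.11 -0.01] turn -0.09
scene (np.float64(0.06361956521739132), np.float64(0.8421080537729221), np.float64(0.00016273851584766103))
top (np.float64(0.06455434782608699), np.float64(-0.5449162555515109), np.float64(0.00019542559343875288))
```

apply_moves([
  [5,[0.3,0,0],0],
  [5,[0.4,0,0],0],
  [5,[0.4,0,0],0],
  [5,[0.4,0,0],0],
  [5,[0.4,0,0],0],
  [5,[0.4,0,0],0],
  [5,[0.3,0,0],0],
  [5,[0.2,0,0],0],
  [5,[0.2,0,0],0],
  [5,[0.1,0,0],0],
])

```text
time: 15.6
position: [0.5699, -0.0778, 0.0869]
eef_rot: [180.0, -0.0, 78.7]
force: [-1.2, -1.9, 0.3]
grip_width: 0.585
grasp_force: 1.0
```

```bash
python3 - <<'E'
from p import *
rel([*w([.020,-.032]),.087],78.8)
for t in('scene','top'):
    snap(t,t+'5');xs=np.arange(.003,.048,.002)
    print(t,edge(t+'5',xs=xs,lo=.06,hi=.11),line(t+'5',np.arange(-.09,-.03,.002)),line(t+'0',np.arange(-.09,-.03,.002)))
E
```

```text
t 15.6 board 0.019 -0.0348 z 0.0869 rot [ 1.800e+02 -1.000e-02  7.871e+01] F [-1.2 -1.9  0.3] | shift cm [ 0.28  0.1  -0.01] turn -0.09
scene (np.float64(0.0974891304347826), np.float64(0.7218206922601345), np.float64(0.0003324639949779422)) 0.09957057070216901 0.09958621702950116
top (np.float64(0.09814130434782609), np.float64(-0.3396943173126116), np.float64(0.00027274517326830727)) 0.10026196501327486 0.10027289165760686
```

```bash
cat >> p.py <<'E'
def dots(tag,e):
    # leading dots, bright on blue; e = rough edge y
    out=[]
    for xc in(-.008,.058):
        xs=np.arange(xc-.008,xc+.008,.0005); ys=np.arange(e-.022,e-.004,.0005)
        g=prof(tag,xs,ys,.027)[...,2]; m=np.clip(g-(np.percentile(g,30)+.4*np.ptp(g)),0,None)
        X,Y=np.meshgrid(xs,ys); out+=[(m*X).sum()/m.sum(),(m*Y).sum()/m.sum()]
    return np.array(out).round(4)
E
python3 - <<'E'
from p import *
for t in('scene','top'):
    for k,e in((3,.0315),(4,.064),(5,.095)): print(t,k,dots(t+str(k),e))
a=cv2.imread('pics/scene5.png')[190:280,240:340];b=cv2.imread('pics/top5.png')[140:230,220:320]
cv2.imwrite('pics/c5.png',np.hstack([cv2.resize(x,(400,360),interpolation=cv2.INTER_CUBIC) for x in(a,b)]))
E
```

```text
scene 3 [-0.0084  0.0217  0.057   0.0213]
scene 4 [-0.0083  0.0535  0.0574  0.0536]
scene 5 [-0.0086  0.0845  0.0575  0.0846]
top 3 [-0.0078  0.0221  0.058   0.0222]
top 4 [-0.0081  0.0547  0.0581  0.0547]
top 5 [-0.0079  0.0855  0.0581  0.0853]
```

View pics/c5.png

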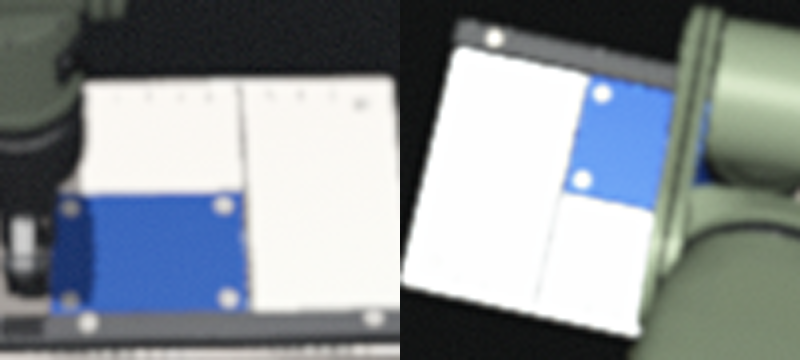

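```bash
python3 - <<'E'
import p; from p import *
t=np.deg2rad(-5.5); p.O=np.array([.5492,-.0608]); p.BX=np.array([np.cos(t),np.sin(t)]); p.BY=np.array([-p.BX[1],p.BX[0]])
for n in('scene0','top0'):
    xs=np.arange(-.022,.023,.002); ys=np.arange(-.08,.08,.00025); g=prof(n,xs,ys,.027)[...,2].mean(1)
    lo=g[300:340].mean(); 
    for side in(1,-1):
        h=g[::side]; W=g[-30:].mean() if side==1 else g[:30].mean()
        Y=ys if side==1 else ys
        v=g if side==1 else g[::-1]; y=ys if side==1 else ys[::-1]
        print(n,side,'lo',lo.round(),'hi',W.round(),[ (f,float(y[320:][np.argmax(v[320:]>lo+f*(W-lo))])) for f in(.2,.5,.8)])
    print(g[320+200:320+275:4].round())
    print('dots+',dots(n,.060)) if 0 else None
    for yc in(-.048,.048):
      for xc in(-.033,.033):
        xs2=np.arange(xc-.008,xc+.008,.0005); y2=np.arange(yc-.008,yc+.008,.0005); g2=prof(n,xs2,y2,.027)[...,2]
        m=np.clip(g2-(np.percentile(g2,30)+.4*np.ptp(g2)),0,None);X,Y=np.meshgrid(xs2,y2); print((m*X).sum()/m.sum(),(m*Y).sum()/m.sum())
E
```

```text
scene0 1 lo 55.0 hi 243.0 [(0.2, 0.05575000000000012), (0.5, 0.05775000000000012), (0.8, 0.05975000000000012)]
scene0 -1 lo 55.0 hi 243.0 [(0.2, -0.05699999999999998), (0.5, -0.05874999999999998), (0.8, -0.060499999999999984)]
[ 53.  52.  51.  52.  60.  77. 102. 132. 163. 190. 210. 225. 235. 241.
 243. 244. 244. 243. 243.]
-0.0336351131369283 -0.047766983503010035
0.032371357510598574 -0.048052538338391564
-0.03321788822033151 0.04799741411824417
0.032878249986337954 0.04734771977117597
top0 1 lo 103.0 hi 254.0 [(0.2, 0.05650000000000012), (0.5, 0.05825000000000012), (0.8, 0.05975000000000012)]
top0 -1 lo 103.0 hi 254.0 [(0.2, -0.05549999999999998), (0.5, -0.05724999999999998), (0.8, -0.05874999999999998)]
[106. 104. 103. 103. 105. 112. 127. 149. 177. 206. 231. 248. 256. 257.
 256. 256. 255. 255. 254.]
-0.03310410505805639 -0.047067904577724154
0.03275082927898042 -0.047341110286754175
-0.03265947748737065 0.04848715017344302
0.03311772318858032 0.0478387199383001
```

With dots as reference (inset 12 mm: spacings of 66 and 96 mm agree), the remaining gap is 2.9–3.0 mm in both cameras. The plain edge threshold is biased about 2 mm inward.

apply_moves([
  [5,[0.1,0,0],0],
  [5,[0.1,0,0],0],
  [5,[0.05,0,0],0],
  [5,[0,0,0],0],
  [5,[0,0,0],0],
  [5,[0,0,0],0],
])

```text
time: 16.3
position: [0.5703, -0.0755, 0.0869]
eef_rot: [-180.0, -0.0, 78.7]
force: [-0.8, -1.8, 0.5]
grip_width: 0.582
grasp_force: 0.7
```

```bash
python3 - <<'E'
from p import *
rel([*w([.020,-.032]),.087],78.8)
for t in('scene','top'):
    snap(t,t+'6');d=dots(t+'6',.098);print(t,d,line(t+'0')-(d[1]+d[3])/2-.012)
E
```

```text
t 16.3 board 0.019 -0.0324 z 0.0869 rot [-1.80e+02 -1.00e-02  7.87e+01] F [-0.8 -1.8  0.5] | shift cm [ 0.05  0.1  -0.01] turn -0.1
scene [-0.0086  0.0871  0.0575  0.087 ] 0.0005129801788957521
top [-0.0078  0.0878  0.0581  0.0874] 0.000709167340557159
```

apply_moves([
  [5,[0.05,0,0],0],
  [5,[0,0,0],0],
  [5,[0,0,0],0],
  [5,[0,0,0],0],
  [5,[-0.2,0,0],0],
  [5,[-1,0,0],0],
  [5,[-1.5,0,0],0],
  [5,[0,0,-4],0],
  [5,[0,0,-4.5],0],
  [5,[0,0,-4],0],
])

```text
time: 17.4
position: [0.5649, -0.1029, 0.2137]
eef_rot: [180.0, -0.0, 78.6]
force: [1.1, -0.2, 0.2]
grip_width: 0.585
grasp_force: 0.0
```

```bash
python3 - <<'E'
from p import *
rel([.528,.353,.2],78.8)
for t in('scene','top'):
    snap(t,t+'7');d=dots(t+'7',.098);print(t,d,line(t+'0')-(d[1]+d[3])/2-.012)
ii=[cv2.imread(f'pics/{t}7.png') for t in('scene','top')]
a=ii[0][190:240,380:430];b=ii[1][170:220,135:185]
cv2.imwrite('pics/c7.png',np.hstack([cv2.resize(x,(400,400),interpolation=cv2.INTER_CUBIC) for x in(a,b)]))
E
```

```text
t 17.4 board 0.019 -0.0603 z 0.2137 rot [179.96  -0.    78.63] F [ 1.1 -0.2  0.2] | shift cm [ 43.97 -12.61   1.37] turn -0.17
scene [-0.0083  0.0875  0.0576  0.0873] 0.0001629801788957351
top [-0.008   0.0881  0.0579  0.0881] 0.00020916734055717243
```

View pics/c7.png

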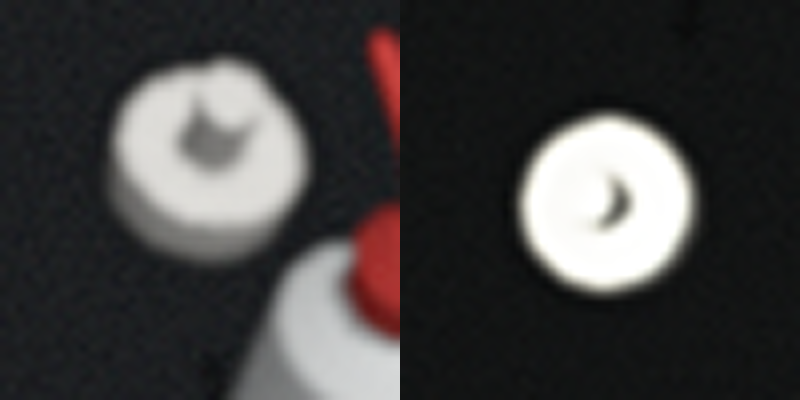

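The plate is on the line to within 0.2 mm. In the crop the cap's disc centre is at (209,146) in the scene view and (207,203) in the top view. The knob top is at about (236,87) and (187,203).

```bash
python3 - <<'E'
from g import *
S=lambda x,y:[(x+.5)/8-.5+380,(y+.5)/8-.5+190]
T=lambda x,y:[(x+.5)/8-.5+135,(y+.5)/8-.5+170]
for s,t,z in(((209,146),(207,203),.022),((236,87),(187,203),.052)):
    print(tri(['scene7','top7'],[S(*s),T(*t)]),atz('scene7',[S(*s)],z),atz('top7',[T(*t)],z))
rel([.528,.355,.2],78.8)
E
```

```text
[0.52933898 0.35622243 0.02331454] [[0.52854105 0.35668409 0.022     ]] [[0.52952521 0.35678882 0.022     ]]
[0.52664166 0.35713298 0.05246916] [[0.52644275 0.35978114 0.052     ]] [[0.52608637 0.35499819 0.052     ]]
t 17.5 board 0.0218 -0.0602 z 0.2181 rot [179.26  -0.    78.64] F [ 1.2 -0.6  0.4] | shift cm [ 44.15 -12.92   1.81] turn -0.16
```

apply_moves([
  [5,[4.4,-1.25,0],0],
  [5,[4.4,-1.25,0],0],
  [5,[4.4,-1.25,0],0],
  [5,[4.4,-1.25,0],0],
  [5,[4.4,-1.25,0],0],
  [5,[4.4,-1.25,0],0],
  [5,[4.4,-1.25,0],0],
  [5,[4.4,-1.25,0],0],
  [5,[4.4,-1.25,0],0],
  [5,[4.4,-1.25,0],0],
])

```text
time: 18.5
position: [0.5286, 0.3552, 0.211]
eef_rot: [-180.0, 0.0, 78.7]
force: [0.1, -0.5, 0.0]
grip_width: 0.582
grasp_force: 0.0
```

apply_moves([
  [5,[0.15,0,3],0],
  [5,[0,0,3],0],
  [5,[0,0,2.5],0],
  [5,[0,0,1.5],0],
  [5,[0,0,0.8],0],
  [5,[0,0,0.3],0],
  [5,[0,0,0],0],
])

```text
time: 19.2
position: [0.5294, 0.3555, 0.1009]
eef_rot: [180.0, -0.0, 78.7]
force: [-0.5, 0.4, 0.1]
grip_width: 0.587
grasp_force: 0.0
```

apply_moves([
  [4,[0,0,0],0],
  [3,[0,0,0],0],
  [2.5,[0,0,0],0],
  [1.5,[0,0,0],0],
  [1.5,[0,0,0],0],
  [1.5,[0,0,0],0],
  [1.5,[0,0,0],0],
  [1.5,[0,0,0],0],
], newtons=40)

```text
time: 20.0
position: [0.5294, 0.3561, 0.1018]
eef_rot: [179.9, -0.1, 78.7]
force: [-0.7, -0.8, 5.6]
grip_width: 0.24
grasp_force: 39.4
```

apply_moves([
  [1.5,[0,0,-0.3],0],
  [1.5,[0,0,-1],0],
  [1.5,[0,0,-2.5],0],
  [1.5,[0,0,-3],0],
  [1.5,[0,0,-3],0],
  [1.5,[0,0,-0.7],0],
  [1.5,[0,0,0],0],
])

```text
time: 20.7
position: [0.5291, 0.356, 0.2066]
eef_rot: [179.9, -0.1, 78.7]
force: [1.0, -0.8, -5.5]
grip_width: 0.239
grasp_force: 39.8
```

```bash
python3 - <<'E'
from p import *
rel([*w([.025,.040]),.2],78.8)
s=ctrl.state();print(s['grip_width'],s['grasp_force'])
snap('scene','scene8'); a=cv2.imread('pics/scene8.png')[130:250,330:490]
cv2.imwrite('pics/c8.png',cv2.resize(a,None,fx=4,fy=4,interpolation=cv2.INTER_CUBIC))
E
```

```text
t 20.7 board -0.1053 0.3828 z 0.2066 rot [ 1.7994e+02 -7.0000e-02  7.8700e+01] F [ 1.  -0.8 -5.5] | shift cm [-34.26  13.09   0.66] turn -0.1
0.23946615695773968 39.84958583372645
```

View pics/c8.png

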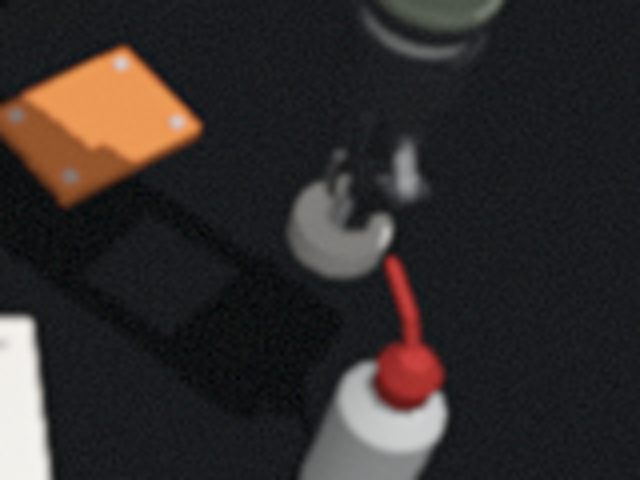

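The cap hangs level in the grip at crop (340,230), carrying 5.5 N. Next I'll carry it over the plate.

apply_moves([
  [1.5,[-2,0.8,0],0],
  [1.5,[-3.9,1.45,0],0],
  [1.5,[-3.9,1.45,0],0],
  [1.5,[-3.9,1.5,0],0],
  [1.5,[-3.9,1.5,0],0],
  [1.5,[-3.9,1.5,0],0],
  [1.5,[-3.9,1.5,0],0],
  [1.5,[-3.9,1.5,0],0],
  [1.5,[-3,1.1,0],0],
  [1.5,[-1.8,0.8,0],0],
])

```text
time: 21.75
position: [0.5896, -0.0068, 0.2032]
eef_rot: [-179.7, 0.1, 78.6]
force: [0.1, 0.0, -5.2]
grip_width: 0.237
grasp_force: 39.8
```

apply_moves([
  [1.5,[0,0,0],0],
  [1.5,[0,0,1],0],
  [1.5,[0,0,2],0],
  [1.5,[0,0,2],0],
  [1.5,[0,0,1],0],
  [1.5,[0,0,0.5],0],
  [1.5,[0,0,0.3],0],
  [1.5,[0,0,0],0],
  [1.5,[0,0,0],0],
])

```text
time: 22.65
position: [0.5911, -0.0041, 0.1386]
eef_rot: [179.9, -0.0, 78.7]
force: [-0.5, -0.6, -6.0]
grip_width: 0.237
grasp_force: 39.8
```

```bash
python3 - <<'E'
from p import *
rel([*w([.025,.040]),.1288],78.8)
E
```

```text
t 22.65 board 0.0255 0.0417 z 0.1386 rot [ 1.7991e+02 -2.0000e-02  7.8710e+01] F [-0.5 -0.6 -6. ] | shift cm [-0.17 -0.05  0.98] turn -0.09
```

apply_moves([
  [1.5,[-0.15,0,0.2],0],
  [1.5,[0,0,0.2],0],
  [1.5,[0,0,0.1],0],
  [1.5,[0,0,0.1],0],
  [1.5,[0,0,0.1],0],
  [1.5,[0,0,0.1],0],
  [1.5,[0,0,0],0],
])

```text
time: 23.35
position: [0.5903, -0.0056, 0.1297]
eef_rot: [-180.0, -0.0, 78.7]
force: [0.6, -0.1, -5.3]
grip_width: 0.233
grasp_force: 39.9
```

apply_moves([
  [1.5,[0,0,0.05],0],
  [1.5,[0,0,0.05],0],
  [1.5,[0,0,0],0],
])

```text
time: 23.65
position: [0.5904, -0.0056, 0.1289]
eef_rot: [180.0, -0.0, 78.7]
force: [-0.0, -0.1, -6.5]
grip_width: 0.237
grasp_force: 39.9
```

apply_moves([
  [1.5,[0,0,0.05],0],
  [1.5,[0,0,0],0],
])

```text
time: 23.85
position: [0.5904, -0.0057, 0.1288]
eef_rot: [180.0, -0.0, 78.7]
force: [-2.2, 1.0, -2.2]
grip_width: 0.235
grasp_force: 40.2
```

apply_moves([
  [1.5,[0,0,0.05],0],
  [1.5,[0,0,0],0],
])

```text
time: 24.05
position: [0.5904, -0.0056, 0.1288]
eef_rot: [180.0, -0.0, 78.7]
force: [-3.0, -0.1, 4.2]
grip_width: 0.24
grasp_force: 40.9
```

apply_moves([
  [1.5,[0,0,0.05],0],
  [1.5,[0,0,0],0],
])

```text
time: 24.25
position: [0.5904, -0.0057, 0.1288]
eef_rot: [180.0, -0.0, 78.7]
force: [-4.4, -0.5, 8.2]
grip_width: 0.233
grasp_force: 41.2
```

The cap is seated. I'll relieve the load, release it and retreat.

apply_moves([
  [1.5,[0,0,-0.1],0],
  [1.5,[0,0,0],0],
])

```text
time: 24.45
position: [0.5904, -0.0057, 0.1288]
eef_rot: [180.0, -0.0, 78.7]
force: [-3.2, -0.2, 4.0]
grip_width: 0.24
grasp_force: 40.8
```

apply_moves([
  [2.2,[0,0,0],0],
  [2.5,[0,0,0],0],
  [3,[0,0,0],0],
  [4,[0,0,0],0],
  [4.5,[0,0,0],0],
  [4.5,[0,0,0],0],
  [4.5,[0,0,0],0],
])

```text
time: 25.15
position: [0.5905, -0.0056, 0.1284]
eef_rot: [180.0, -0.0, 78.7]
force: [0.8, -0.4, -0.7]
grip_width: 0.529
grasp_force: 0.0
```

apply_moves([
  [4.5,[0,0,-0.5],0],
  [4.5,[0,0,-2],0],
  [4.5,[0,0,-4],0],
  [4.5,[0,0,-4],0],
  [4.5,[-4,-4,0],0],
  [4.5,[-4,-4,0],0],
  [4.5,[-4,-4,0],0],
  [4.5,[-4,-4,0],0],
  [4.5,[-4,-4,0],0],
  [4.5,[0,0,0],0],
])

```text
time: 26.15
position: [0.3776, -0.1459, 0.2336]
eef_rot: [-179.8, 0.0, 78.4]
force: [0.5, -0.1, -0.1]
grip_width: 0.525
grasp_force: 0.0
```

```bash
python3 - <<'E'
from p import *
rel([*w([.025,.040]),.1288],78.8)
for t in('scene','top'):
    snap(t,t+'9');d=dots(t+'9',.100);print(t,d,line(t+'0')-(d[1]+d[3])/2-.012)
a=cv2.imread('pics/scene9.png')[170:290,230:360];b=cv2.imread('pics/top9.png')[135:255,210:340]
cv2.imwrite('pics/c9.png',np.hstack([cv2.resize(x,(390,360),interpolation=cv2.INTER_CUBIC) for x in(a,b)]))
E
```

```text
t 26.15 board -0.1564 -0.1389 z 0.2336 rot [-1.7984e+02  4.0000e-02  7.8420e+01] F [ 0.5 -0.1 -0.1] | shift cm [18.01 18.02 10.48] turn -0.38
scene [-0.0083  0.0876  0.0576  0.0873] 0.00011298017889574061
top [-0.0081  0.0882  0.0579  0.0882] 0.00010916734055716956
```

View pics/c9.png

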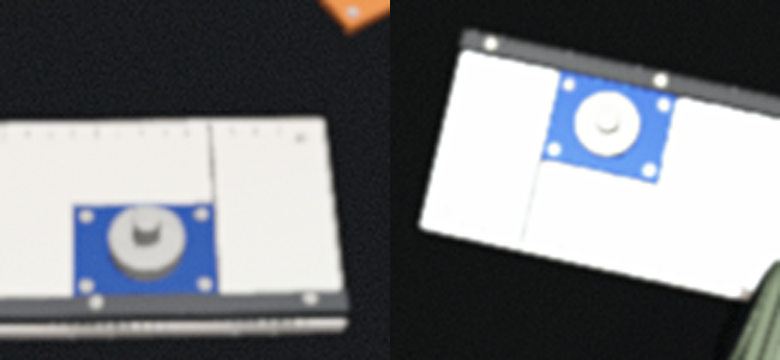

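The cap stands in the middle of the plate, at crop (147,240) in the scene view and (607,122) in the top view. The leading edge is within about 0.1 mm of the line and the plate is flush with the fence, so I'm handing in.

```bash
python3 -c "
from plant import ctrl
print(ctrl.sign_off())"
```

```text
the job is handed in; nothing more can be done
None
```

The job is handed in (no verdict came back): the plate was pressed home at about 9 N, is flush with the fence and measures about 0.1 mm from the line, and the cap is released at its middle.

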